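Slide a drive under the bridge of a test dock

TASK

With the fingertips, push the loose flat drive along the bench, connector end first, under the low bridge of the test dock until it is fully home against the end block; then press the button on the end block all the way down and let it go. The drive must stay flat on the bench, never lifted, carried or tipped, the button must not be pressed before the drive is home, and the other things on the bench must be left where they are.

Things in the scene. Friction and masses are not known exactly. Their poses are not given: they have to be found in the camera images.
- drive: Loose flat computer drive, plain aluminium with a paper label on top, 100 x 70 x 9.5 mm, about 0.1 kg, lying on the bench before the dock's mouth. Origin: centre of its underside. +x along its 100 mm length to the end with the black connector strip, z up.
- drive_nose (a point): Middle of the drive's connector end face (50 mm ahead of its centre), 5 mm above its underside.
- drive_tail (a point): Middle of the drive's plain end face (50 mm behind its centre), 5 mm above its underside.
- dock: Test dock fixed to the bench. Origin: on the bench, at the middle of the upright stop face of its end block (x = 0). +x is the way the drive is pushed in, z up. The drive slides on the bench itself between two aluminium rails (point dock_mouth), under a steel bridge (point dock_bridge). When home the drive's tail is at x = -100 mm, 30 mm outside the bridge.
- dock_bridge (a point): Middle of the bridge's underside, 12.5 mm above the bench (3 mm above the drive's top). The bridge is a steel bar across the rails, 110 mm wide, from x = -70 to -40 mm in the dock's frame, its top 20.5 mm above the bench, two screw heads on it to 24 mm.
- dock_stop (a point): Middle of the dock's stop face, 5 mm above the bench: the drive's nose touches here when home. The end block behind it is a grey box, x = 0 to 70 mm in the dock's frame, 110 mm wide, 24 mm high, with the button on top.
- dock_mouth (a point): Midway between the rails' front ends (x = -80 mm in the dock's frame), 5 mm above the bench. Rails 8 mm high, 75 mm apart inside, run from here to the stop face. Before them two guides, 8 mm high, flare out from 75 mm apart here to about 119 mm apart at x = -116 mm.
- button (a joint): Travel of the round spring button (24 mm across, pressed straight down) on the dock's end block: 0 up, 0.006 m fully down, which takes about 4 N. It springs back up when let go.
- button_top (a point): Centre of the button's top face, moving with it.
- battery: Bystander, to be left alone: loose black battery module, 90 x 55 x 20 mm. Origin: centre of its underside.
- screw_cup: Bystander, to be left alone: loose small steel cup, 60 mm wide, 28 mm high. Origin: centre of its underside.
- brass_bar: Bystander, to be left alone: loose brass bar, 180 x 12 x 6 mm. Origin: centre of its underside.
- screwdriver: Bystander, to be left alone: loose screwdriver, 190 mm long. Origin: the tool's underside, it lies along its x.
- heatsink: Bystander, to be left alone: loose finned aluminium heat sink, 50 x 50 x 26 mm. Origin: centre of its underside.
- tape: Bystander, to be left alone: loose roll of clear tape lying flat, 80 mm across, 18 mm high. Origin: centre of its underside.
- display: Bystander, to be left alone: loose flat display panel in a steel frame, 200 x 150 x 8 mm. Origin: centre of its underside.
There are look-alikes about, which are no part of the job. Of the things like the drive, leave any that is brown; of the rest the larger one is meant. There is more than one size of the dock; the job needs the larger.

How it is judged:
By the outcome, as a careful person would: the job done as asked, in the order asked, and still so for the second after the job is handed in, with the robot touching nothing.
It also fails if it takes over 64 s, if anything falls off the work surface, if the arm or the gripper's body presses on something with over 40 N, if the wrist force passes 120 N, or if a joint passes its speed limit or range.

ROBOT

A 6-joint arm with a two-finger parallel gripper is mounted at the origin on the work surface. World frame = base frame: x ahead of the robot, y to its left, z up, the work surface at z = 0. Lengths are in mm, angles in degrees, forces in N, time in s.
With the tool pointing down it reaches from about 350 to 850 mm from the base axis. Payload 8.1 kg.
Tool frame: the origin (TCP) lies midway between the tips of the shut fingers; the grasp point (between the pads) lies 19 mm behind it; z points along the fingers, y is the direction in which the jaws open and shut (so a half turn about z gives the same grasp; the last joint's range is limited). The gripper opens to 85 mm and grips with 20 to 120 N. Pads are 22 mm wide; open, the fingers measure 114 mm over their backs; the gripper's body (76 mm by 85 mm) begins 54 mm behind the grasp point. The pads swing forward as they close: fully open they stand 13 mm farther back than shut.
Start: joints at [59.393, 7.471, 85.268, -0, 87.261, -4.893], TCP at [260.311, 540.596, 231.292] pointing down, gripper open.
Joint ranges: [-169.43, 169.43], [-51.17, 129.36], [1.28, 143.12], [-76.62, 256.62], [0, 156.53], [-152.29, 152.29]. Speed limits (degrees/s): [136.94, 136.94, 159.86, 180, 180, 180].

INTERFACE

Orientations are given as [roll, pitch, yaw] about the fixed x, y, z axes, in that order (R = Rz(yaw) Ry(pitch) Rx(roll)).
In Python, from plant import manip gives the robot as it stands. The module is installed in compiled form; this text tells all that it offers.
- The arm moves only by the tool send_rows, never from a script. Its argument "rows" is a list of rows, each a list of 7 numbers: the finger opening in m, from 0 to 0.0854, then the shift along the tool's x, y, z in m, then the turn, a rotation vector about the tool's x, y, z in rad. A call has 1 to 20 rows; each row shifts and turns the pose as measured when the row begins, along the tool's axes as they then stand; what a row does not reach is not made up. A row lasts 1/8 s, in which the tool goes at most 62.5 mm and 10.7 degrees, less where a joint would pass 70% of its speed; a pose out of reach is approached as far as the arm can. A call with a gripper value outside its range is refused whole. The fingers move at their own pace and stop on an object; "squeeze" is the grip in N (left out, the last holds). Time passes only in rows, so rows that do not move let the fingers close. It gives the time, the measured TCP pose, the force and the opening at its end, in the units of the state.
- manip.read_state(): the state, without advancing time (a new reading comes with each control period).
- manip.get_image(name): name is "scene" or "top" or "wrist"; returns a dict with "image" (480x640x3 uint8, blue, green, red), "range_z" (480x640 float32, mm along the optical axis (not along the pixel's ray), 0 where there is no reading), "mtx" (3x3 intrinsics, pixels), "R" (3x3) and "t" (3): a world point X has camera coordinates R X + t. Camera axes: x right, y down, z forward; pixel columns grow to the right and rows downward; lengths in mm; the calibration is good to about 2 mm. A picture is of the moment at which its call begins.
- manip.job_done(): hands the job in, once; it reports no verdict.
The state is a dict: "time_s": time; "joint_positions": joint angles; "qd": joint speeds; "effort": joint torques, N m; "ee_pos": TCP position; "orientation": TCP orientation; "force": force on the tool from outside, world axes, zero at the start; "wrist_torque": the same for the moment, N m; "grip_width": opening from 0.0 (shut) to 1.0 (fully open).
Only numpy, scipy, OpenCV 4.12 (cv2) and the standard library are available. Lean on these libraries where they do the work, as an engineer would, in place of code of your own. Each camera call takes 0.05 s, during which the arm holds its last target.

## Working session

There is one attempt and no reset: what is moved stays moved. The work goes in short steps, Python scripts to look and compute and a tool call to move; the robot and the scene stay as the last step left them, time stands still between calls to the robot, and variables do not carry over. Pictures are saved under pics/ and viewed, and the job is handed in when it is done.

Besides the shell and the picture viewer there is one more tool, called after ">>>" by a JSON object that holds its "api" and its "payload", one argument or row to a line. send_rows: Moves the arm, as the interface text tells. Its arguments: {"type":"object","properties":{"rows":{"type":"array"},"squeeze":{"type":"number"}},"required":["rows"]}

```bash
mkdir -p pics
cat > h.py <<'E'
import numpy as np, cv2
from plant import manip
def snap(n,tag):
    d=manip.get_image(n); cv2.imwrite(f'pics/{tag}.png',d['image']); np.savez(f'{tag}.npz',**d); return d
def px(d,u,v,z=None):
    K=d['mtx'];R=d['R'];t=np.array(d['t']).ravel()
    r=R.T@(np.linalg.inv(K)@np.array([u,v,1.])); c=-R.T@t
    if z is None:
        zz=d['range_z'][int(round(v)),int(round(u))]; return c+r*zz
    return c+r*(z-c[2])/r[2]
def proj(d,X):
    K=d['mtx'];p=K@(d['R']@np.array(X,float)+np.array(d['t']).ravel()); return p[:2]/p[2]
E
python3 - <<'E'
from h import *
for n in('scene','top','wrist'): 
    d=snap(n,n+'0'); print(n,d['mtx'][0,0],(-d['R'].T@np.array(d['t']).ravel()).round(0))
s=manip.read_state();print(s)
E
```

```text
scene 449.98930148382107 [1051.   -3.  961.]
top 521.3601679857261 [ 459.  -83. 1447.]
wrist 402.0313910735585 [184. 577. 372.]
{'time_s': 0.15, 'joint_positions': array([ 5.93918000e+01,  7.50716906e+00,  8.53170682e+01, -2.17864724e-04,
        8.72615284e+01, -4.89330902e+00]), 'qd': array([-0.03230283, -0.13340456, -0.1967342 ,  0.00249876, -0.08467   ,
        0.00191132]), 'effort': array([-2.90154298e-05, -5.70057142e+01, -5.01161528e+01, -2.29829766e-04,
        9.23850399e-03, -8.65753600e-05]), 'ee_pos': array([260.09438209, 540.20611506, 230.44421673]), 'orientation': array([-1.79914528e+02, -7.09904916e-03,  1.54285114e+02]), 'force': array([-0.15225746, -0.15830629, -0.00301218]), 'wrist_torque': array([ 0.01092655, -0.01595052, -0.01269668]), 'grip_width': 0.9981029106050968}
```

View pics/top0.png

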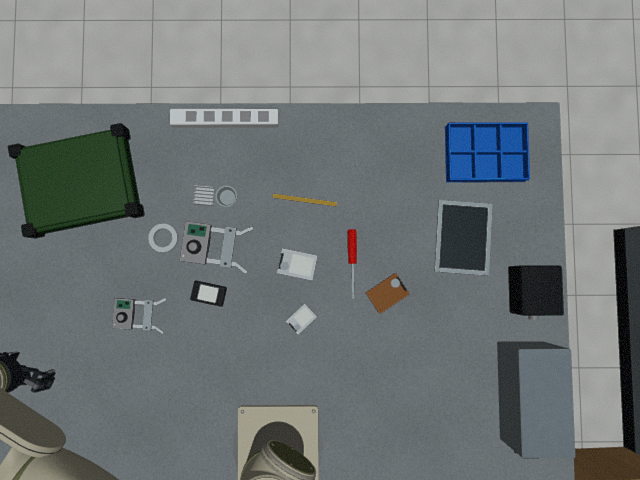

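View pics/scene0.png

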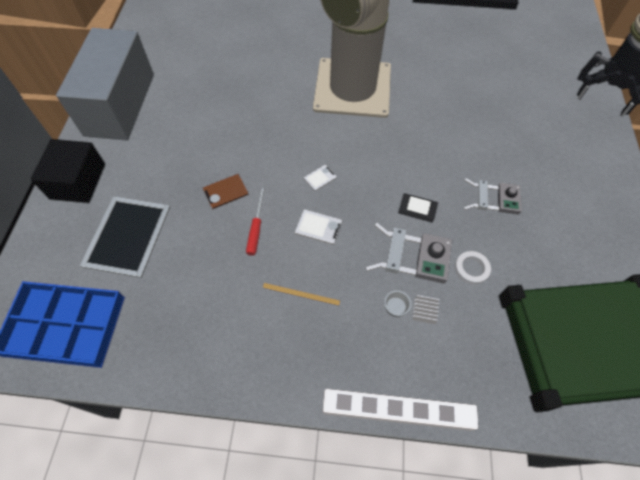

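View pics/wrist0.png

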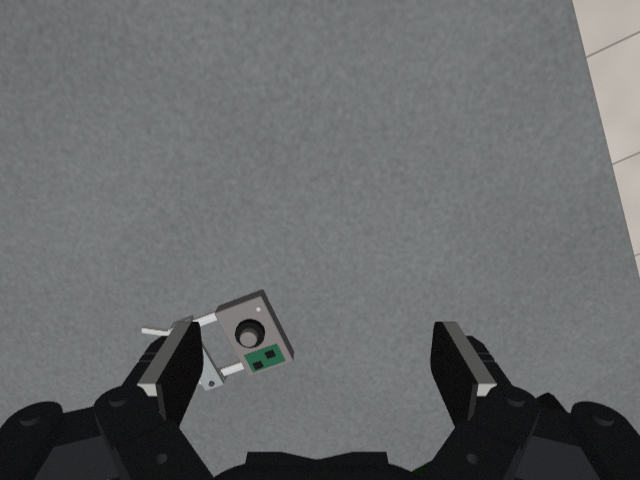

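Candidates, in top-view pixels:
- **Drives:** the silver one at (297,264) is larger, the silver one at (301,319) is smaller, and the one at (388,293) is brown. I choose (297,264).
- **Docks:** (210,245) is larger and (138,314) is smaller. I choose (210,245).

Next I'll check both choices in close crops.

Run:
```python
from h import *
a=cv2.imread('pics/top0.png')[205:345,170:340]
cv2.imwrite('pics/c1.png',cv2.resize(a,(765,630)[:2] if 0 else (720,593),interpolation=cv2.INTER_CUBIC))
b=cv2.imread('pics/scene0.png')[150:300,280:480]
cv2.imwrite('pics/c2.png',cv2.resize(b,(800,600),interpolation=cv2.INTER_CUBIC))
```

```text
(no output)
```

View pics/c1.png

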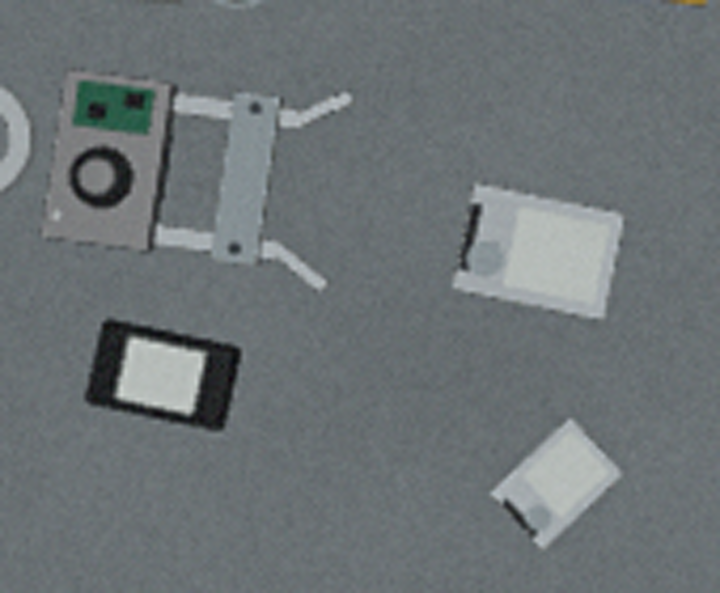

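View pics/c2.png

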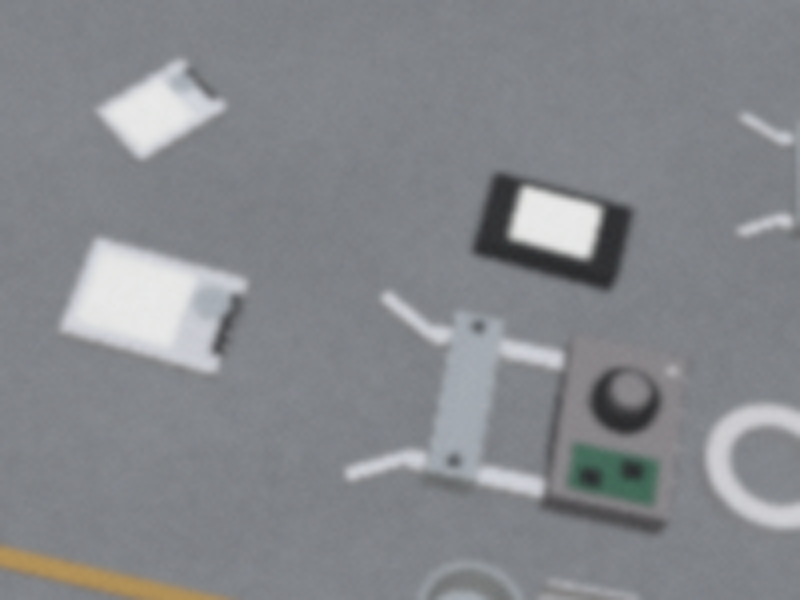

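```bash
cat > m.py <<'E'
from h import *
T=dict(np.load('top0.npz'));S=dict(np.load('scene0.npz'))
s=720/170
P={'drv':([(476,185),(622,213),(604,318),(454,288)],[(216,374),(61,329),(96,238),(248,282)],9.5),
'brg':([(236,94),(281,97),(256,263),(213,259)],[(474,482),(425,472),(457,312),(505,320)],20.5),
'blk':([(70,72),(175,86),(150,250),(44,237)],[(664,520),(543,495),(572,336),(686,358)],24),
'btn':([(100,177)],[(632,388)],30)}
for k,(a,b,z) in P.items():
    A=[px(T,170+u/s,205+v/s,z) for u,v in a];B=[px(S,280+u/4,150+v/4,z) for u,v in b]
    print(k);
    for q,r in zip(A,B): print(q[:2].round(1),r[:2].round(1))
    for (u,v),(u2,v2) in zip(a,b):
        K=[];
        for d,p in((T,(170+u/s,205+v/s)),(S,(280+u2/4,150+v2/4))):
            K.append((d['mtx']@np.c_[d['R'],np.array(d['t']).ravel()],np.array(p,float)))
        X=cv2.triangulatePoints(K[0][0],K[1][0],K[0][1],K[1][1]).ravel();print('  tri',(X[:3]/X[3]).round(1))
    C=(np.mean(A,0)+np.mean(B,0))/2
    print(C.round(1), 'top range z', px(T,*proj(T,C)).round(1))
    if len(a)==4:
        for Q in(A,B):
            e=(Q[1]-Q[0]+Q[2]-Q[3])/2;f=(Q[2]-Q[1]+Q[3]-Q[0])/2
            print(' x len',np.linalg.norm(e).round(1),'dir',np.degrees(np.arctan2(e[1],e[0])).round(2),'y len',np.linalg.norm(f).round(1),np.degrees(np.arctan2(f[1],f[0])).round(2))
E
python3 m.py
```

```text
drv
[531.9 -12.5] [537.   -8.5]
[ 513.3 -107.6] [ 516.1 -104.9]
[445.2 -95.5] [448.7 -91.4]
[465.    1.8] [470.6   5.7]
  tri [ 5.322e+02 -1.060e+01  2.000e-01]
  tri [ 513.3 -106.7    4.3]
  tri [444.9 -94.1   3.1]
  tri [ 4.649e+02  3.800e+00 -3.000e-01]
[491.  -51.6   9.5] top range z [491.1 -51.5   5.3]
 x len 98.1 dir -101.28 y len 68.8 168.98
 x len 99.1 dir -102.49 y len 68.3 168.29
brg
[590.9 142.6] [597.5 145.1]
[588.9 113.4] [594.1 116.8]
[481.5 128.8] [485. 133.]
[484.1 156.6] [487.5 161.9]
  tri [592.  145.5   9. ]
  tri [589.7 116.1  11.2]
  tri [481.6 131.5  14.5]
  tri [484.3 159.9  14.8]
[538.7 137.3  20.5] top range z [538.9 137.8  16.8]
 x len 28.6 dir -94.75 y len 108.1 172.19
 x len 28.7 dir -95.87 y len 110.8 171.44
blk
[605.3 249.6] [611.5 252.1]
[596.  181.6] [603.2 183.8]
[490.  196.6] [496.4 201.3]
[498.6 264.9] [504.3 268.7]
  tri [606.5 253.4  13.2]
  tri [597.2 185.   11.3]
  tri [490.4 200.8  13.4]
  tri [499.  269.   14.7]
[550.7 224.8  24. ] top range z [550.1 222.9  33. ]
 x len 68.8 dir -97.5 y len 107.4 171.89
 x len 68.3 dir -96.82 y len 108.3 170.95
btn
[536.8 228. ] [531.4 234.7]
  tri [536.6 228.8  38.8]
[534.1 231.4  30. ] top range z [533.5 228.5  42.7]
```

>>> {"api": "send_rows", "payload": {
  "rows": [
    [0.05,0,0,0,0,0,-0.155],
    [0.05,0,0,0,0,0,-0.155],
    [0.05,-0.02,-0.046,0,0,0,0],
    [0.05,-0.02,-0.046,0,0,0,0],
    [0.05,-0.02,-0.046,0,0,0,0],
    [0.05,-0.02,-0.046,0,0,0,0],
    [0.05,-0.02,-0.046,0,0,0,0],
    [0.05,-0.02,-0.046,0,0,0,0],
    [0.05,-0.02,-0.046,0,0,0,0],
    [0.05,-0.02,-0.046,0,0,0,0],
    [0.05,-0.02,-0.046,0,0,0,0],
    [0.05,-0.02,-0.046,0,0,0,0]
  ]
}}

```text
time_s: 1.65
ee_pos: [400.9, 45.5, 227.9]
orientation: [-179.7, -0.1, 173.1]
force: [0.5, 0.1, 0.1]
grip_width: 0.584
```

Run:
```python
from h import *
d=snap('wrist','w1');c=-d['R'].T@np.array(d['t']).ravel();print(c,d['R'][2]);s=manip.read_state();print(s['ee_pos'],s['orientation'],s['grip_width'])
for n,p in dict(drv=(491,-51.6,9.5),stop=(546,191,5),btn=(534,230,30)).items(): print(n,proj(d,p))
```

```text
[317.93183925  56.86895807 369.25697196] [ 0.31745746 -0.04475341 -0.94721586]
[402.10417793  40.22763717 227.86022901] [-1.79442863e+02 -4.89585487e-02  1.72863426e+02] 0.589186782213238
drv [231.74277364 302.9614503 ]
stop [475.84244878 323.60787224]
btn [527.05591148 321.67752968]
```

View pics/w1.png

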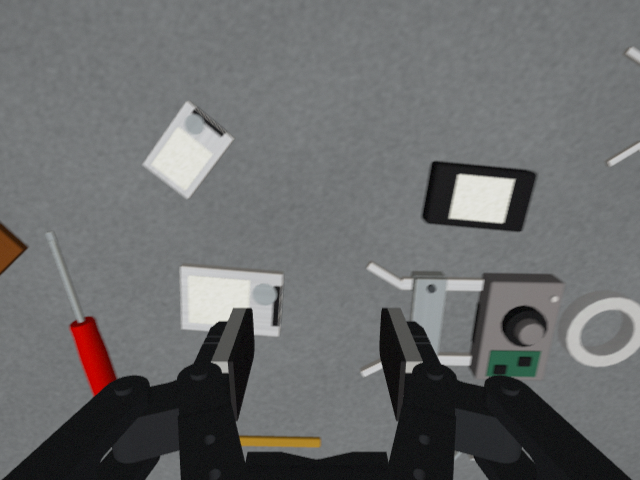

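The view shows the drive at (231,300), the dock bridge at (428,310) and the button at (528,330). I'll enlarge it to measure from this second viewpoint.

Run:
```python
from h import *
a=cv2.imread('pics/w1.png')
cv2.imwrite('pics/c3.png',cv2.resize(a[240:360,160:310],(750,600),interpolation=cv2.INTER_CUBIC))
cv2.imwrite('pics/c4.png',cv2.resize(a[250:400,380:580],(800,600),interpolation=cv2.INTER_CUBIC))
```

```text
(no output)
```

View pics/c3.png

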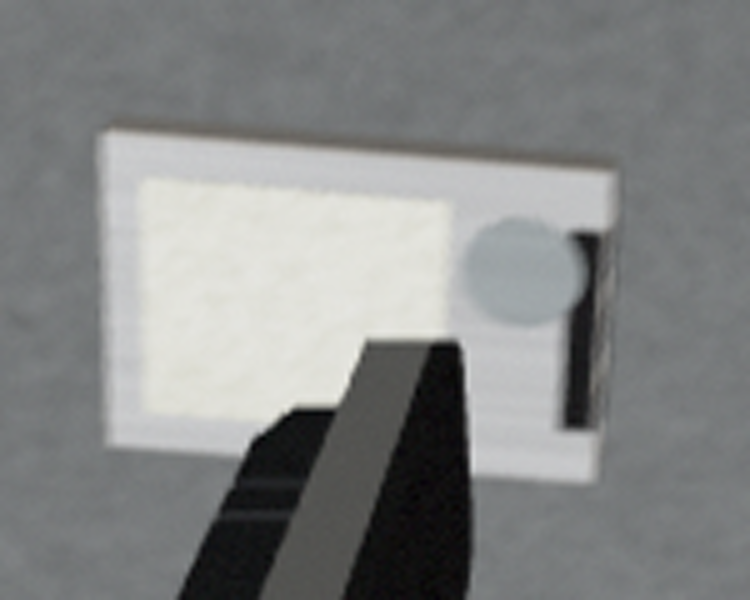

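View pics/c4.png

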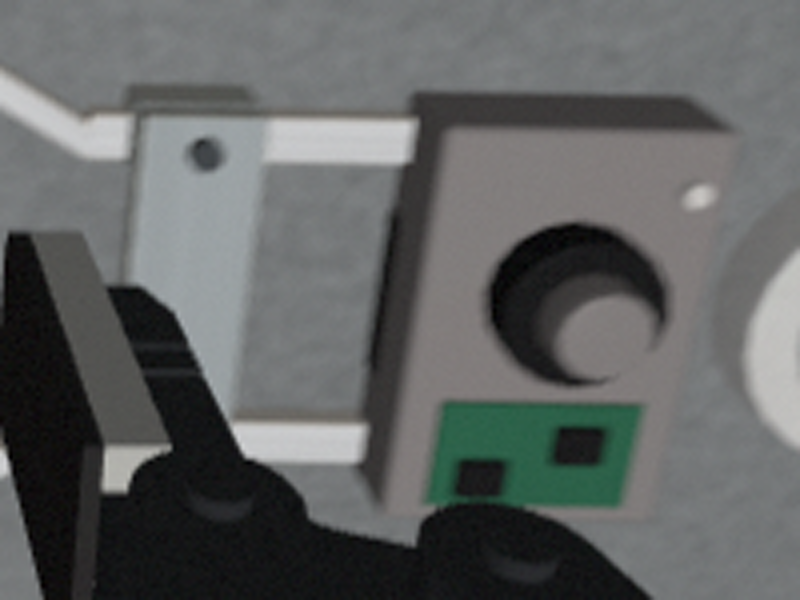

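Run:
```python
from h import *
W=dict(np.load('w1.npz'));T=dict(np.load('top0.npz'))
def a(p):return px(W,160+p[0]/5,240+p[1]/5,9.5)[:2]
D=[a(p) for p in((104,130),(614,171),(597,482),(107,445))]
print(np.round(D,1),'c',np.mean(D,0))
e=(D[1]-D[0]+D[2]-D[3])/2;f=(D[3]-D[0]+D[2]-D[1])/2
print(np.linalg.norm(e),np.degrees(np.arctan2(e[1],e[0])),np.linalg.norm(f),np.degrees(np.arctan2(f[1],f[0])))
def b(p,z):return px(W,380+p[0]/4,250+p[1]/4,z)[:2]
B=[b(p,24) for p in((443,127),(735,133),(655,518),(388,512))]
print(np.round(B,1),'c',np.mean(B,0))
e=(B[1]-B[0]+B[2]-B[3])/2;f=(B[3]-B[0]+B[2]-B[1])/2
print(np.linalg.norm(e),np.degrees(np.arctan2(e[1],e[0])),np.linalg.norm(f),np.degrees(np.arctan2(f[1],f[0])))
print('bridge near',b((137,117),20.5),b((265,118),20.5), 'rail-block',b((420,120),8),b((366,423),8))
def tri(p,q):
    M=[d['mtx']@np.c_[d['R'],np.array(d['t']).ravel()] for d in(T,W)]
    X=cv2.triangulatePoints(M[0],M[1],np.array(p,float),np.array(q,float)).ravel();return (X[:3]/X[3]).round(1)
s=720/170;t=lambda u,v:(170+u/s,205+v/s)
print('btn',tri(t(100,177),(380+606/4,250+335/4)))
print('drive',tri(t(454,288),(160+614/5,240+171/5)),tri(t(604,318),(160+104/5,240+130/5)),tri(t(622,213),(160+107/5,240+445/5)))
print('blk',tri(t(150,250),(380+443/4,250+127/4)),tri(t(44,237),(380+735/4,250+133/4)),tri(t(175,86),(380+388/4,250+512/4)))
for z in(24,30,40,45):print(z,b((606,335),z))
v=W['range_z'];print([px(W,u,w).round(1) for u,w in((200,280),(531,334),(540,300))])
```

```text
[[ 446.1  -93. ]
 [ 466.3    3.5]
 [ 534.4  -10.2]
 [ 514.  -108.3]] c [490.19328486 -51.98345223]
99.4251374107487 78.21044304179422 69.49659749867122 -12.049489256064277
[[491.1 197.6]
 [500.8 265.2]
 [607.3 252.9]
 [597.5 185.4]] c [549.19124178 225.27774615]
68.20495484723982 81.80355634633744 107.21508051787289 -6.56732231869972
bridge near [481.69889596 127.57502659] [485.54612895 157.47246269] rail-block [496.58778339 198.55663527] [581.92429433 185.5531773 ]
btn [535.6 224.4  48.5]
drive [465.3   2.5  10.3] [445.8 -95.    7. ] [ 513.2 -107.6   11. ]
blk [489.9 196.2  26.7] [498.8 263.8  27. ] [595.3 182.2  27.4]
24 [551.84777245 237.95386192]
30 [547.78269712 234.80690325]
40 [541.00757157 229.56197212]
45 [537.6200088  226.93950656]
[array([463.4, -78.3,   8. ]), array([537.8, 226.5,  45.1]), array([516.2, 244.6,  23.2])]
```

>>> {"api": "send_rows", "payload": {
  "rows": [
    [0.05,-0.012,-0.027,0,0,0,0.012],
    [0.05,-0.012,-0.027,0,0,0,0],
    [0.05,-0.012,-0.027,0,0,0,0],
    [0.05,0,0,0.05,0,0,0],
    [0.05,0,0,0.05,0,0,0],
    [0.05,0,0,0.05,0,0,0],
    [0.05,0,0,0.04,0,0,0],
    [0.05,0,0,0,0,0,0]
  ]
}}

```text
time_s: 2.7
ee_pos: [427.1, -51.2, 33.8]
orientation: [-179.4, 0.0, 171.8]
force: [-0.7, -1.1, 0.3]
grip_width: 0.585
```

```bash
cat > loc.py <<'E'
from h import *
A=np.radians(82.2);u=np.array([np.cos(A),np.sin(A)]);v=np.array([-u[1],u[0]]);S0=np.array([544.7,190.3])
def dock(p): p=np.array(p)[:2]-S0; return p@u,p@v
def world(a,l): return S0+a*u+l*v
def go(a,l,z,yaw):
    s=manip.read_state();y=np.radians(s['orientation'][2]);d=np.r_[world(a,l)-s['ee_pos'][:2],z-s['ee_pos'][2]]
    print('pos',s['ee_pos'].round(1),'dock',np.round(dock(s['ee_pos']),1),'ori',s['orientation'].round(1),'F',s['force'].round(1),'t',s['time_s'])
    dy=(yaw-s['orientation'][2]+180)%360-180
    print('tool dx,dy,dz mm',np.round([d[0]*np.cos(y)+d[1]*np.sin(y),d[0]*np.sin(y)-d[1]*np.cos(y),-d[2]],1),'turn z rad',round(-np.radians(dy),3))
E
python3 - <<'E'
from loc import *
go(-247,85,10,172.2); snap('wrist','w2')
E
```

```text
pos [427.1 -51.2  33.8] dock [-255.2   83.8] ori [-179.4    0.   171.8] F [-0.7 -1.1  0.3] t 2.7
tool dx,dy,dz mm [ 1.3  8.2 23.8] turn z rad -0.008
```

View pics/w2.png

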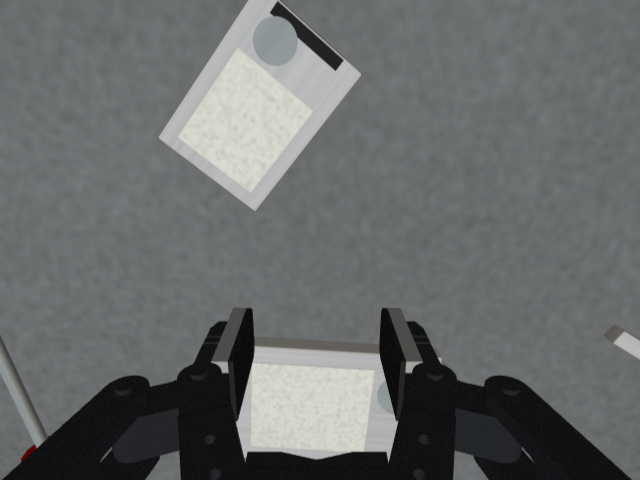

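Run:
```python
from loc import *
W=dict(np.load('w2.npz'));s=manip.read_state();y=np.radians(s['orientation'][2]);tx=np.array([np.cos(y),np.sin(y),0]);ty=np.array([np.sin(y),-np.cos(y),0]);p=s['ee_pos']
for dz in(0,6,12):
  for x in(11,-11):
    print(dz,x,[proj(W,p+x*tx+yy*ty+np.array([0,0,dz])).round(0) for yy in(-25,25)])
for q in((225,335),(405,335),(249,312),(300,343),(300,356)): print(q,px(W,*q).round(1),np.round(dock(px(W,*q)),1))
```

```text
0 11 [array([251., 310.]), array([380., 310.])]
0 -11 [array([254., 358.]), array([377., 359.])]
6 11 [array([248., 317.]), array([382., 318.])]
6 -11 [array([251., 367.]), array([379., 368.])]
12 11 [array([245., 326.]), array([385., 326.])]
12 -11 [array([249., 377.]), array([381., 378.])]
(225, 335) [410.6 -78.9  59.1] [-284.9   96.3]
(405, 335) [418.9 -20.   59. ] [-225.4   96.1]
(249, 312) [411.7 -73.8  42.7] [-279.7   95.9]
(300, 343) [451.6 -62.9   4.3] [-263.5   57.9]
(300, 356) [456.2 -63.5   8.3] [-263.4   53.2]
```

>>> {"api": "send_rows", "payload": {
  "rows": [
    [0.05,0.001,0.008,0.015,0,0,-0.008],
    [0.05,0,0,0.01,0,0,0],
    [0.05,0,0,0.006,0,0,0],
    [0.05,0,0,0,0,0,0]
  ]
}}

```text
time_s: 3.25
ee_pos: [433.5, -43.8, 7.9]
orientation: [-179.4, 0.7, 172.3]
force: [-0.3, 0.1, -0.4]
grip_width: 0.586
```

Run:
```python
from loc import *
go(-247,46,2,172.2); W=snap('wrist','w3')
cv2.imwrite('pics/c5.png',cv2.resize(W['image'][280:480,170:450],(800,571),interpolation=cv2.INTER_CUBIC))
```

```text
pos [433.5 -43.8   7.9] dock [-247.    78.4] ori [-179.4    0.7  172.3] F [-0.3  0.1 -0.4] t 3.25
tool dx,dy,dz mm [-32.4  -0.1   5.9] turn z rad 0.002
```

View pics/c5.png

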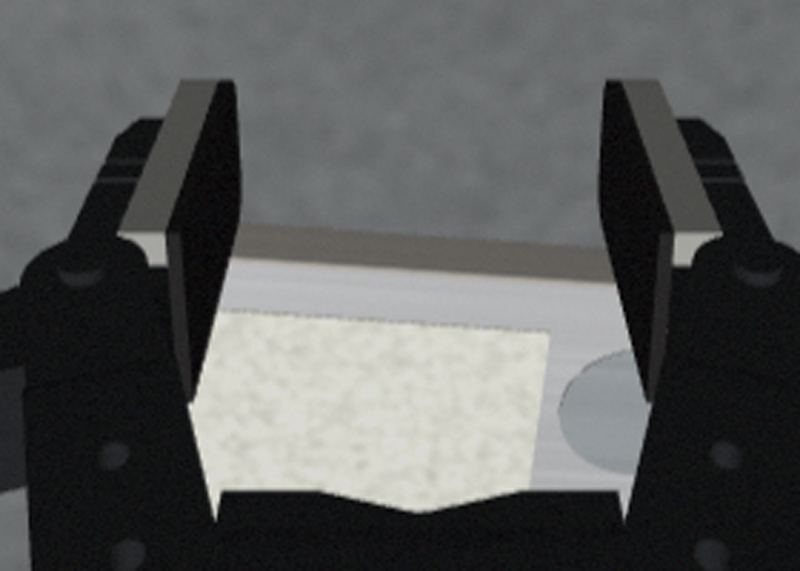

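>>> {"api": "send_rows", "payload": {
  "rows": [
    [0.05,0,0,0.005,0,0,0],
    [0.05,0,0,0,0,0,0],
    [0.05,-0.004,0,0,0,0,0],
    [0.05,-0.004,0,0,0,0,0],
    [0.05,-0.004,0,0,0,0,0]
  ]
}}

```text
time_s: 3.92
ee_pos: [447.2, -46.0, 4.0]
orientation: [-179.4, 0.8, 172.3]
force: [-0.5, 0.7, 0.6]
grip_width: 0.584
```

Run:
```python
from loc import *
go(-247,46,2,172.2)
```

```text
pos [447.2 -46.    4. ] dock [-247.4   64.5] ori [-179.4    0.8  172.3] F [-0.5  0.7  0.6] t 3.925
tool dx,dy,dz mm [-18.5   0.4   2. ] turn z rad 0.001
```

>>> {"api": "send_rows", "payload": {
  "rows": [
    [0.05,-0.003,0,0,0,0,0],
    [0.05,-0.003,0,0,0,0,0],
    [0.05,-0.003,0,0,0,0,0],
    [0.05,-0.003,0,0,0,0,0],
    [0.05,-0.003,0,0,0,0,0]
  ]
}}

```text
time_s: 4.55
ee_pos: [462.7, -48.1, 3.9]
orientation: [-179.4, 0.8, 172.3]
force: [-0.5, -0.4, 0.6]
grip_width: 0.584
```

Run:
```python
from loc import *
go(-247,46,2,172.2); W=snap('wrist','w4')
cv2.imwrite('pics/c6.png',cv2.resize(W['image'][280:480,170:450],(800,571),interpolation=cv2.INTER_CUBIC))
```

```text
pos [462.7 -48.1   3.9] dock [-247.3   48.9] ori [-179.4    0.8  172.3] F [-0.5 -0.4  0.6] t 4.55
tool dx,dy,dz mm [-2.9  0.3  1.9] turn z rad 0.001
```

View pics/c6.png

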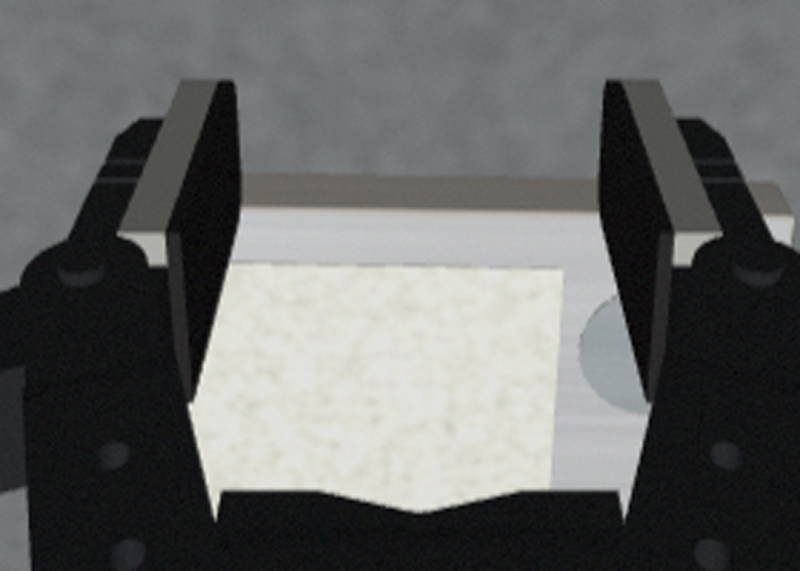

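>>> {"api": "send_rows", "payload": {
  "rows": [
    [0.05,-0.003,0,0,0,0,0],
    [0.05,0,0,0,0,0,0],
    [0.05,0.01,0,0,0,0,0],
    [0.05,0.01,0,0,0,0,0],
    [0.05,0,0,-0.06,0,0,0],
    [0.05,0,0,-0.06,0,0,0],
    [0.05,0.03,0.03,-0.06,0,0,0],
    [0.05,0.03,0.03,-0.06,0,0,0],
    [0.05,0,0,0,0,0,0]
  ]
}}

```text
time_s: 5.72
ee_pos: [394.5, 15.5, 227.5]
orientation: [-179.5, 0.7, 172.2]
force: [-0.6, -0.9, 0.1]
grip_width: 0.585
```

Run:
```python
from loc import *
go(-247,46,2,172.2); W=snap('wrist','w5')
```

```text
pos [394.5  15.5 227.5] dock [-193.6  125.1] ori [-179.5    0.7  172.2] F [-0.6 -0.9  0.1] t 5.725
tool dx,dy,dz mm [-79.1 -53.4 225.5] turn z rad -0.0
```

View pics/w5.png

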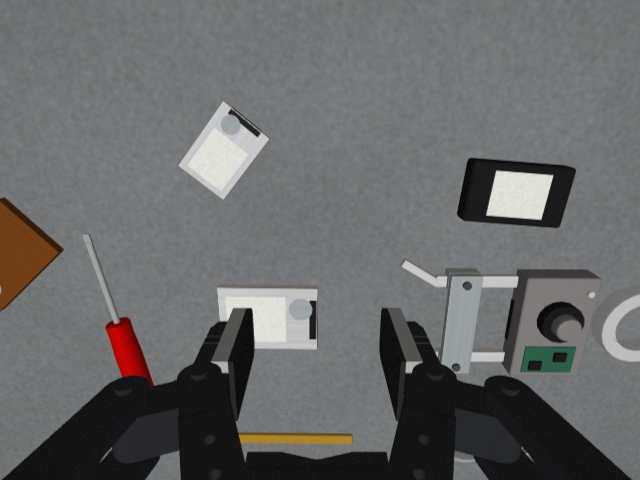

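Run:
```python
from h import *
a=cv2.imread('pics/w5.png')
cv2.imwrite('pics/c7.png',cv2.resize(a[270:366,205:333],(800,600),interpolation=cv2.INTER_CUBIC))
cv2.imwrite('pics/c8.png',cv2.resize(a[250:400,410:610],(800,600),interpolation=cv2.INTER_CUBIC))
```

```text
(no output)
```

View pics/c7.png

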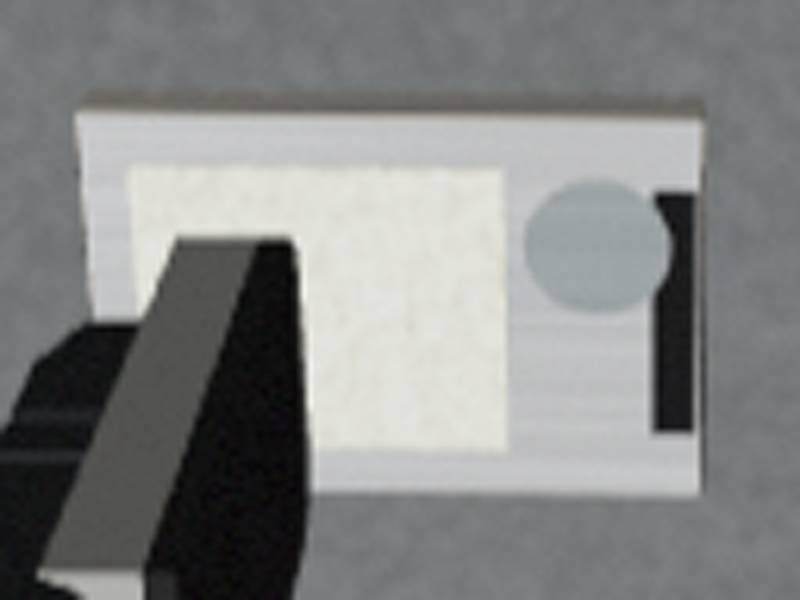

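View pics/c8.png

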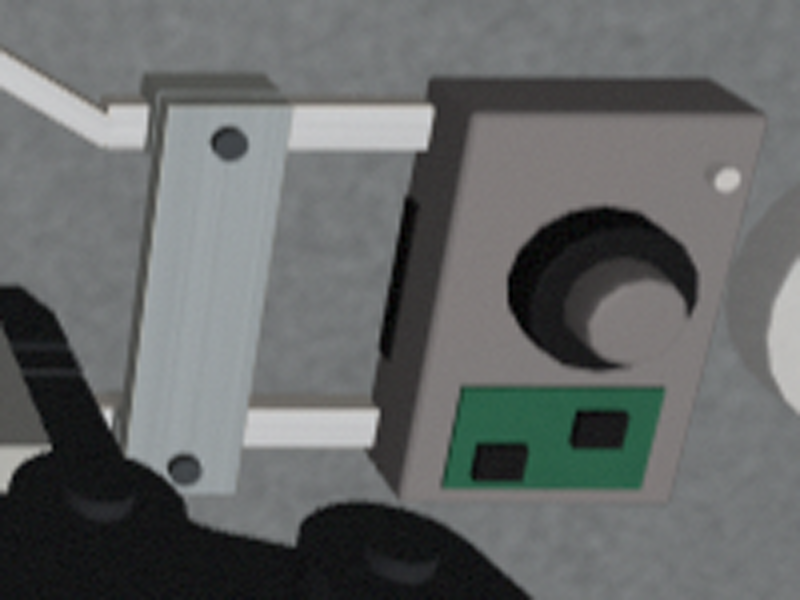

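Run:
```python
from loc import *
W=dict(np.load('w5.npz'))
ang=lambda d:np.degrees(np.arctan2(d[1],d[0])).round(2)
tl,nl,nr=[px(W,205+p/6.25,270+q/6.25,9.5)[:2] for p,q in((77,112),(702,118),(699,495))]
print('drive len',np.linalg.norm(nl-tl),np.linalg.norm(nr-nl),'ang',ang(nl-tl),ang(nr-nl)+90)
c=(tl+nr)/2;print('c',c,dock(c))
b=lambda p,q,z:px(W,410+p/4,250+q/4,z)[:2]
B=[b(*p,24) for p in((473,112),(765,115),(668,503),(403,500))]
print('blk',ang(B[1]-B[0]),ang(B[2]-B[3]),ang(B[3]-B[0])+90,ang(B[2]-B[1])+90,np.round([dock(x) for x in B],1))
R=[b(*p,20.5) for p in((170,104),(292,104),(238,493))];print('brg',ang(R[1]-R[0]),ang(R[2]-R[1])+90,np.round([dock(x) for x in R],1))
print('screws',np.round([dock(b(*p,24)) for p in((229,143),(184,469))],1))
print('rails inner',np.round([dock(b(*p,8)) for p in((430,150),(110,147),(378,408),(250,408))],1))
for z in(24,42,45,48): print('btn',z,np.round(dock(b(638,322,z)),1))
print('btn rng',px(W,410+638/4,250+322/4))
```

```text
drive len 98.66925983651083 69.53540213529229 ang 81.78 81.76
c [509.849509   -51.35687804] (np.float64(-244.15078438779364), np.float64(1.7314471658065074))
blk 81.72 81.75 82.76 82.59 [[  1.9  55. ]
 [ 69.6  54.5]
 [ 70.4 -53.9]
 [  3.  -53.3]]
brg 82.37 82.77 [[-67.3  55.3]
 [-38.8  55.4]
 [-37.7 -54.1]]
screws [[-53.7  46.9]
 [-53.8 -44.2]]
rails inner [[  2.2  37.5]
 [-76.3  38.1]
 [  1.  -36.9]
 [-32.3 -37. ]]
btn 24 [51.7 -0.9]
btn 42 [39.  10.2]
btn 45 [36.9 12. ]
btn 48 [34.7 13.9]
btn rng [538.1873417  228.80405362  44.42664731]
```

>>> {"api": "send_rows", "payload": {
  "rows": [
    [0.04,0,0,0,0,0,0.175],
    [0.04,0,0,0,0,0,0.175],
    [0.04,0,0,0,0,0,0.175],
    [0.04,0,0,0,0,0,0.175],
    [0.04,0,0,0,0,0,0.175],
    [0.04,0,0,0,0,0,0.175],
    [0.04,0,0,0,0,0,0.175],
    [0.04,0,0,0,0,0,0.175],
    [0.04,0,0,0,0,0,0.175],
    [0.04,0,0,0,0,0,0]
  ]
}}

```text
time_s: 7.02
ee_pos: [383.4, 11.2, 204.7]
orientation: [-178.9, 0.8, 78.8]
force: [1.0, -1.1, 0.5]
grip_width: 0.471
```

Run:
```python
from loc import *
go(-328,1.2,120,82.2)
```

```text
pos [383.4  11.2 204.7] dock [-199.3  135.5] ori [-178.9    0.8   78.8] F [ 1.  -1.1  0.5] t 7.025
tool dx,dy,dz mm [-120.5  141.6   84.7] turn z rad -0.059
```

```bash
cat >> loc.py <<'E'
from scipy.spatial.transform import Rotation as Ro
def rv(yaw):
    o=manip.read_state()['orientation'];print('rotvec',(Ro.from_euler('xyz',o,degrees=True).inv()*Ro.from_euler('xyz',[180,0,yaw],degrees=True)).as_rotvec().round(3))
E
python3 -c "
from loc import *
rv(82.2)"
```

```text
rotvec [-0.02   0.013 -0.059]
```

>>> {"api": "send_rows", "payload": {
  "rows": [
    [0.04,0,0,0,0,0,-0.059],
    [0.04,-0.032,0.035,0.02,0,0,0],
    [0.04,-0.032,0.035,0.02,0,0,0],
    [0.04,-0.032,0.035,0.02,0,0,0],
    [0.04,-0.032,0.035,0.02,0,0,0],
    [0.04,0,0,0,0,0,0]
  ]
}}

```text
time_s: 7.78
ee_pos: [504.4, -138.4, 113.2]
orientation: [-178.3, 0.6, 84.0]
force: [-0.3, 0.7, 0.5]
grip_width: 0.469
```

```bash
python3 -c "
from loc import *
go(-328,1.2,40,82.2);rv(82.2)"
```

```text
pos [ 504.4 -138.4  113.2] dock [-331.1   -4.6] ori [-178.3    0.6   84. ] F [-0.3  0.7  0.5] t 7.775
tool dx,dy,dz mm [ 3.3 -5.7 73.2] turn z rad 0.032
rotvec [-0.029  0.01   0.032]
```

>>> {"api": "send_rows", "payload": {
  "rows": [
    [0.04,0,0,0,-0.029,0.01,0.032],
    [0.04,0.003,-0.006,0.02,0,0,0],
    [0.04,0,0,0.03,0,0,0],
    [0.04,0,0,0.022,0,0,0],
    [0.04,0,0,0,0,0,0]
  ]
}}

```text
time_s: 8.4
ee_pos: [497.3, -131.7, 42.3]
orientation: [179.5, -0.1, 82.5]
force: [-0.2, 0.3, 0.4]
grip_width: 0.468
```

```bash
python3 -c "
from loc import *
go(-328,1.2,4,82.2);rv(82.2);snap('wrist','w6')"
```

```text
pos [ 497.3 -131.7   42.3] dock [-325.5    3.2] ori [ 1.795e+02 -1.000e-01  8.250e+01] F [-0.2  0.3  0.4] t 8.4
tool dx,dy,dz mm [-2.5  2.  38.3] turn z rad 0.005
rotvec [ 0.01  -0.002  0.005]
```

View pics/w6.png

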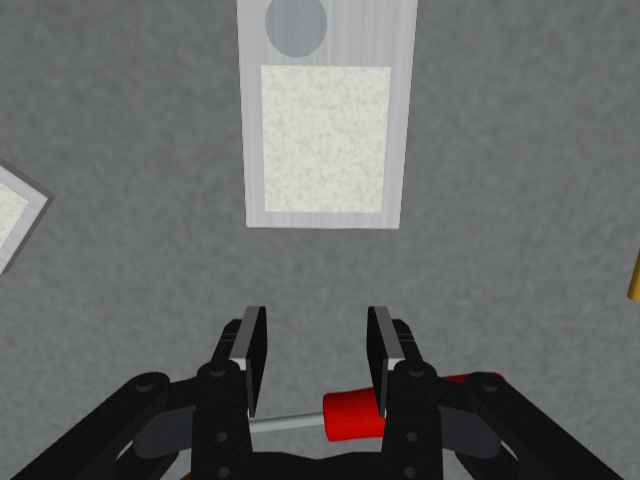

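```bash
python3 -c "
from loc import *
W=dict(np.load('w6.npz'))
for q in((335,400),(350,393),(350,415),(280,425),(270,418),(500,375),(248,228),(399,228),(323,223)): p=px(W,*q);print(q,p.round(1),np.round(dock(p),1))"
```

```text
(335, 400) [ 498.  -192.8   12.9] [-385.9   -5.7]
(350, 393) [ 506.1 -191.7   10.2] [-383.7  -13.7]
(350, 415) [ 504.7 -195.9   21.3] [-388.   -12.8]
(280, 425) [ 467.5 -203.7   14. ] [-400.8   23. ]
(270, 418) [ 462.5 -200.5   11.7] [-398.3   28.4]
(500, 375) [ 584.1 -191.7    9.9] [-373.1  -90.9]
(248, 228) [467.7 -99.5  -1.8] [-297.6   36.9]
(399, 228) [ 539.5 -109.    -0.7] [-297.2  -35.5]
(323, 223) [503.8 -99.    8.5] [-292.2    1.2]
```

>>> {"api": "send_rows", "payload": {
  "rows": [
    [0.04,0,0.002,0.014,0,0,0.005],
    [0.04,0,0,0.014,0,0,0],
    [0.04,0,0,0.008,0,0,0],
    [0.04,0,0,0,0,0,0]
  ]
}}

```text
time_s: 8.95
ee_pos: [502.8, -132.7, 8.4]
orientation: [179.0, -0.0, 82.2]
force: [0.2, -0.1, 1.0]
grip_width: 0.468
```

```bash
python3 -c "
from loc import *
go(-306,1.0,4,82.2);rv(82.2)"
```

```text
pos [ 502.8 -132.7    8.4] dock [-325.7   -2.3] ori [179.   -0.   82.2] F [ 0.2 -0.1  1. ] t 8.95
tool dx,dy,dz mm [19.7 -3.3  4.4] turn z rad 0.0
rotvec [ 0.017 -0.     0.   ]
```

>>> {"api": "send_rows", "payload": {
  "rows": [
    [0.04,0,-0.0035,0.002,0.017,0,0],
    [0.04,0,0,0.003,0,0,0],
    [0.04,0,0,0,0,0,0]
  ]
}}

```text
time_s: 9.32
ee_pos: [499.5, -132.4, 3.4]
orientation: [-179.9, -0.0, 82.2]
force: [0.8, -0.3, -0.8]
grip_width: 0.47
```

```bash
python3 -c "
from loc import *
go(-306,1.0,4,82.2);rv(82.2)"
```

```text
pos [ 499.5 -132.4    3.4] dock [-325.8    0.9] ori [-179.9   -0.    82.2] F [ 0.8 -0.3 -0.8] t 9.325
tool dx,dy,dz mm [19.8 -0.1 -0.6] turn z rad -0.0
rotvec [-0.001 -0.    -0.   ]
```

>>> {"api": "send_rows", "payload": {
  "rows": [
    [0.04,0.005,0,0,0,0,0],
    [0.04,0.005,0,0,0,0,0],
    [0.04,0.004,0,0,0,0,0],
    [0.04,0.004,0,0,0,0,0],
    [0.04,0.004,0,0,0,0,0],
    [0.04,0.004,0,0,0,0,0],
    [0.04,0.004,0,0,0,0,0],
    [0.04,0.004,0,0,0,0,0],
    [0.04,0.004,0,0,0,0,0],
    [0.04,0.004,0,0,0,0,0],
    [0.04,0.004,0,0,0,0,0],
    [0.04,0.004,0,0,0,0,0]
  ]
}}

```text
time_s: 10.82
ee_pos: [507.2, -79.7, 3.9]
orientation: [180.0, 0.0, 82.2]
force: [0.4, -1.5, 0.2]
grip_width: 0.468
```

```bash
python3 -c "
from loc import *
go(-306,1.0,4,82.2);rv(82.2);snap('wrist','w7')"
```

```text
pos [507.2 -79.7   3.9] dock [-272.6    0.5] ori [180.    0.   82.2] F [ 0.4 -1.5  0.2] t 10.825
tool dx,dy,dz mm [-33.4  -0.5  -0.1] turn z rad 0.0
rotvec [0. 0. 0.]
```

View pics/w7.png

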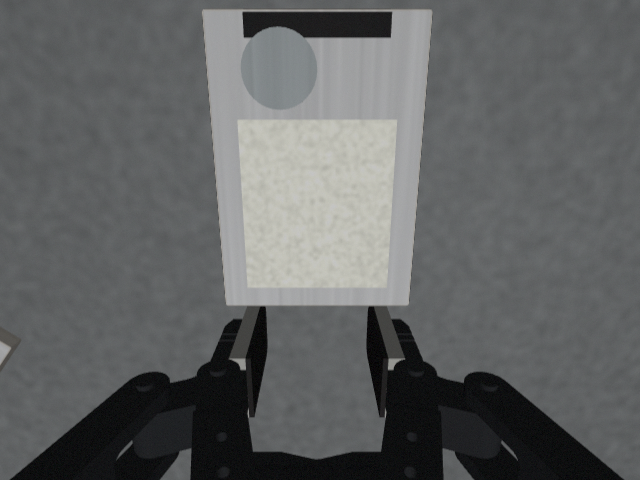

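>>> {"api": "send_rows", "payload": {
  "rows": [
    [0.04,0.004,0,0,0,0,0],
    [0.04,0.004,0,0,0,0,0],
    [0.04,0.004,0,0,0,0,0],
    [0.04,0.004,0,0,0,0,0],
    [0.04,0.004,0,0,0,0,0],
    [0.04,0.004,0,0,0,0,0],
    [0.04,0.004,0,0,0,0,0],
    [0.04,0.004,0,0,0,0,0],
    [0.04,0.004,0,0,0,0,0],
    [0.04,0.004,0,0,0,0,0],
    [0.04,0.004,0,0,0,0,0],
    [0.04,0.004,0,0,0,0,0],
    [0.04,0.004,0,0,0,0,0],
    [0.04,0.004,0,0,0,0,0],
    [0.04,0.004,0,0,0,0,0],
    [0.04,0.004,0,0,0,0,0]
  ]
}}

```text
time_s: 12.88
ee_pos: [516.5, -11.6, 3.9]
orientation: [180.0, 0.0, 82.2]
force: [0.9, -1.0, 0.7]
grip_width: 0.467
```

```bash
python3 -c "
from loc import *
go(-110,0.6,4,82.2);rv(82.2);snap('wrist','w8')"
```

```text
pos [516.5 -11.6   3.9] dock [-203.9    0.6] ori [180.    0.   82.2] F [ 0.9 -1.   0.7] t 12.875
tool dx,dy,dz mm [93.9 -0.1 -0.1] turn z rad -0.0
rotvec [ 0.  0. -0.]
```

View pics/w8.png

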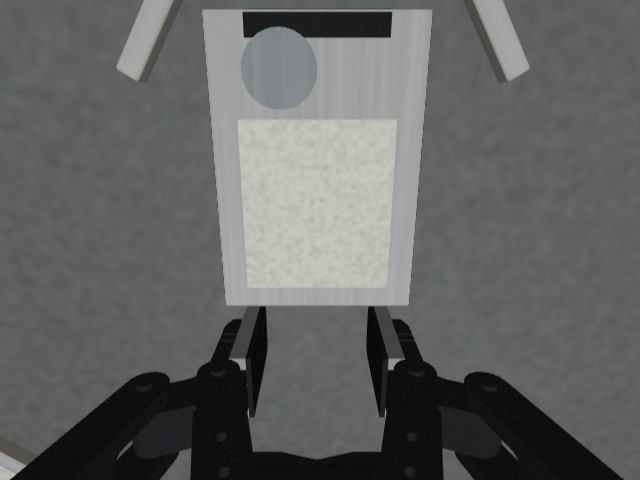

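```bash
python3 -c "
from loc import *
W=dict(np.load('w8.npz'))
for q in((118,67),(527,70),(138,80),(505,81)): print(q,np.round(dock(px(W,*q,8)),1))
for q in((203,10),(431,10),(226,305),(408,305)): print(q,np.round(dock(px(W,*q,9.5)),1))
"
```

```text
(118, 67) [-108.8   63.8]
(527, 70) [-109.8  -64.6]
(138, 80) [-112.6   58.1]
(505, 81) [-113.   -58.2]
(203, 10) [-93.4  35.4]
(431, 10) [-93.4 -32.5]
(226, 305) [-191.3   35.7]
(408, 305) [-191.4  -32.8]
```

>>> {"api": "send_rows", "payload": {
  "rows": [
    [0.04,0.004,0.0004,0,0,0,0],
    [0.04,0.004,0.0004,0,0,0,0],
    [0.04,0.004,0.0004,0,0,0,0],
    [0.04,0.004,0.0003,0,0,0,0],
    [0.04,0.004,0,0,0,0,0]
  ]
}}

```text
time_s: 13.55
ee_pos: [521.0, 9.6, 3.9]
orientation: [-180.0, 0.0, 82.2]
force: [1.0, -1.0, 0.4]
grip_width: 0.468
```

```bash
python3 -c "
from loc import *
go(-110,-1,4,82.2);rv(82.2);snap('wrist','w9')"
```

```text
pos [521.    9.6   3.9] dock [-182.2   -1. ] ori [-180.     0.    82.2] F [ 1.  -1.   0.4] t 13.55
tool dx,dy,dz mm [72.2 -0.  -0.1] turn z rad -0.0
rotvec [-0.  0. -0.]
```

View pics/w9.png

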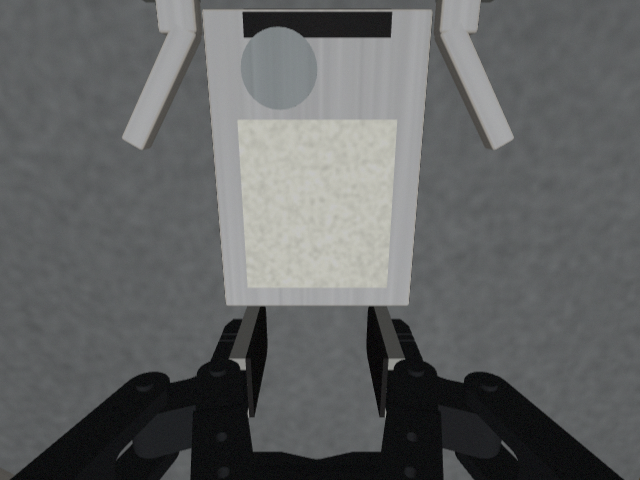

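The drive is centred: the rails' inner edges are at columns 196 and 441, and the drive spans 204 to 432. I'll keep going straight.

>>> {"api": "send_rows", "payload": {
  "rows": [
    [0.04,0.004,0,0,0,0,0],
    [0.04,0.004,0,0,0,0,0],
    [0.04,0.004,0,0,0,0,0],
    [0.04,0.004,0,0,0,0,0],
    [0.04,0.004,0,0,0,0,0],
    [0.04,0.004,0,0,0,0,0],
    [0.04,0.004,0,0,0,0,0],
    [0.04,0.004,0,0,0,0,0],
    [0.04,0.004,0,0,0,0,0],
    [0.04,0.004,0,0,0,0,0],
    [0.04,0.004,0,0,0,0,0],
    [0.04,0.004,0,0,0,0,0]
  ]
}}

```text
time_s: 15.1
ee_pos: [527.9, 60.8, 3.9]
orientation: [-180.0, -0.0, 82.2]
force: [-0.0, -2.1, 0.5]
grip_width: 0.466
```

```bash
python3 -c "
from loc import *
go(-110,-1,4,82.2);rv(82.2);snap('wrist','w10')"
```

```text
pos [527.9  60.8   3.9] dock [-130.5   -0.9] ori [-180.    -0.    82.2] F [-0.  -2.1  0.5] t 15.1
tool dx,dy,dz mm [20.5  0.1 -0.1] turn z rad -0.0
rotvec [-0. -0. -0.]
```

View pics/w10.png

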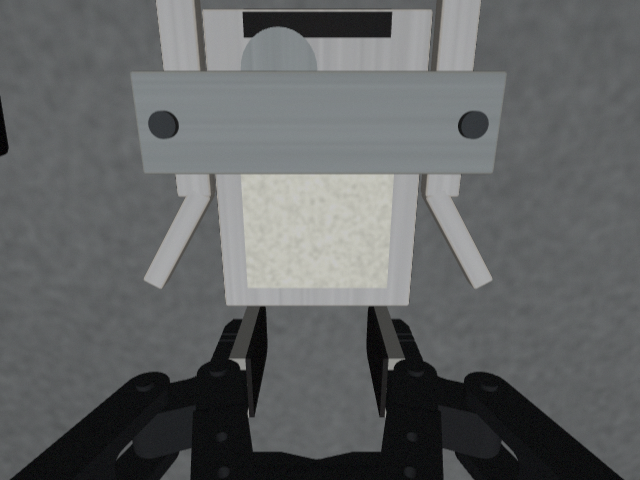

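>>> {"api": "send_rows", "payload": {
  "rows": [
    [0.04,0.004,0,0,0,0,0],
    [0.04,0.004,0,0,0,0,0],
    [0.04,0.003,0,0,0,0,0],
    [0.04,0.002,0,0,0,0,0]
  ]
}}

```text
time_s: 15.65
ee_pos: [529.8, 75.0, 3.9]
orientation: [-180.0, -0.0, 82.2]
force: [-0.1, -0.5, 0.2]
grip_width: 0.463
```

```bash
python3 -c "
from loc import *
go(-110,-1,4,82.2);rv(82.2)"
```

```text
pos [529.8  75.    3.9] dock [-116.3   -0.9] ori [-180.    -0.    82.2] F [-0.1 -0.5  0.2] t 15.65
tool dx,dy,dz mm [ 6.3  0.1 -0.1] turn z rad -0.0
rotvec [-0. -0. -0.]
```

>>> {"api": "send_rows", "payload": {
  "rows": [
    [0.04,0.002,0,0,0,0,0],
    [0.04,0.002,0,0,0,0,0]
  ]
}}

```text
time_s: 15.9
ee_pos: [530.4, 79.2, 3.9]
orientation: [-180.0, -0.0, 82.2]
force: [0.1, -1.3, -0.9]
grip_width: 0.465
```

```bash
python3 -c "
from loc import *
go(-110,-1,4,82.2);rv(82.2);snap('wrist','w11')"
```

```text
pos [530.4  79.2   3.9] dock [-112.    -0.9] ori [-180.    -0.    82.2] F [ 0.1 -1.3 -0.9] t 15.9
tool dx,dy,dz mm [ 2.   0.1 -0.1] turn z rad -0.0
rotvec [-0. -0. -0.]
```

View pics/w11.png

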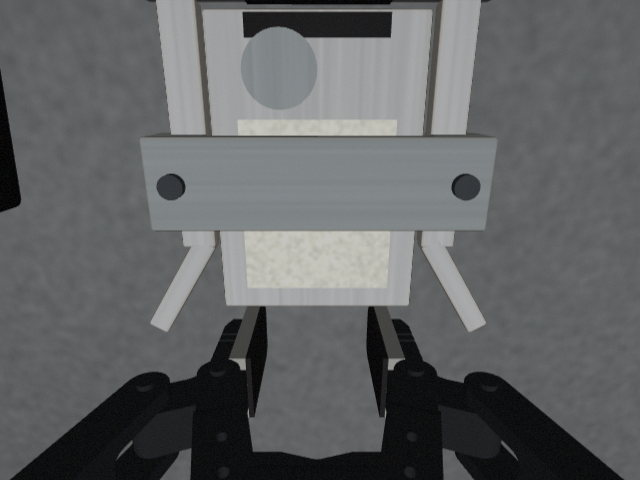

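The end block's front edge is showing at the top of the picture, a few mm ahead of the nose. I'll make small steps and watch the force.

>>> {"api": "send_rows", "payload": {
  "rows": [
    [0.04,0.0015,0,0,0,0,0],
    [0.04,0.0015,0,0,0,0,0]
  ]
}}

```text
time_s: 16.2
ee_pos: [530.8, 82.4, 3.9]
orientation: [-180.0, -0.0, 82.2]
force: [0.5, -1.4, 0.8]
grip_width: 0.472
```

>>> {"api": "send_rows", "payload": {
  "rows": [
    [0.04,0.0015,0,0,0,0,0]
  ]
}}

```text
time_s: 16.32
ee_pos: [530.8, 82.8, 3.8]
orientation: [-180.0, 0.1, 82.2]
force: [-2.5, -11.8, 2.8]
grip_width: 0.469
```

>>> {"api": "send_rows", "payload": {
  "rows": [
    [0.04,0.0015,0,0,0,0,0]
  ]
}}

```text
time_s: 16.45
ee_pos: [530.9, 82.7, 3.9]
orientation: [-180.0, 0.3, 82.2]
force: [-2.4, -9.9, 3.2]
grip_width: 0.468
```

```bash
python3 -c "
from loc import *
go(-110,-1,4,82.2);rv(82.2);W=snap('wrist','w12')
cv2.imwrite('pics/c12.png',cv2.resize(W['image'][0:80,140:500],(800,178),interpolation=cv2.INTER_CUBIC))"
```

```text
pos [530.9  82.7   3.9] dock [-108.5   -0.9] ori [-180.     0.3   82.2] F [-2.4 -9.9  3.2] t 16.45
tool dx,dy,dz mm [-1.5  0.1 -0.1] turn z rad 0.0
rotvec [-0.001  0.005  0.   ]
```

View pics/c12.png

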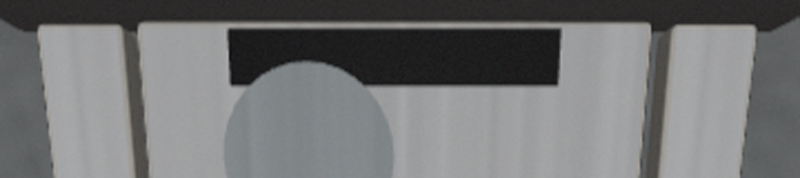

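View pics/w12.png

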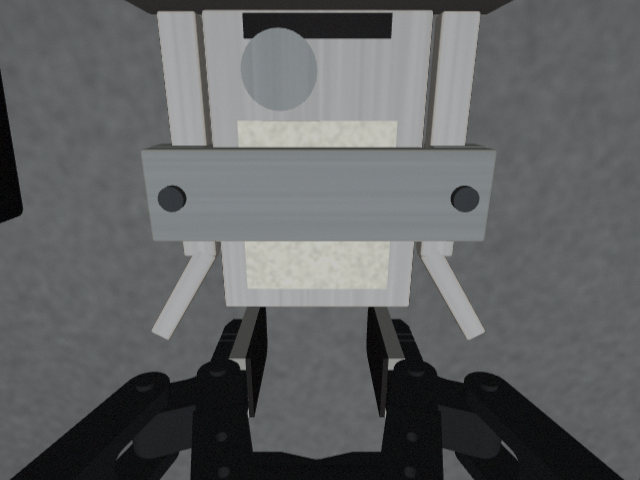

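The nose edge is flush with the end block at row 10, and the push force rose to about 12 N with no further motion, so the drive is home. Now I'll back off, rise and close the fingers.

>>> {"api": "send_rows", "payload": {
  "rows": [
    [0.04,-0.008,0,0,0,0,0],
    [0.04,-0.012,0,0,0,0,0],
    [0.04,0,0,-0.03,0,0,0],
    [0.04,0,0,-0.04,0,0,0],
    [0.0,0,0,-0.04,0,0,0],
    [0.0,0,0,-0.04,0,0,0],
    [0.0,0.03,0,0,0,0,0],
    [0.0,0.04,0,0,0,0,0],
    [0.0,0,0,0,0,0,0]
  ]
}}

```text
time_s: 17.62
ee_pos: [537.6, 130.0, 158.8]
orientation: [-180.0, 0.1, 82.0]
force: [-0.8, -0.8, 0.4]
grip_width: -0.001
```

```bash
python3 -c "
from loc import *
go(38,11,100,82.2);rv(82.2);W=snap('wrist','w13');print(np.round([dock(px(W,*proj(W,[537.8,227,44]))),],1))"
```

```text
pos [537.6 130.  158.8] dock [-60.7  -1.1] ori [-1.8e+02  1.0e-01  8.2e+01] F [-0.8 -0.8  0.4] t 17.625
tool dx,dy,dz mm [ 98.7 -12.5  58.8] turn z rad -0.003
rotvec [-0.     0.001 -0.003]
[[35.4 11.8]]
```

View pics/w13.png

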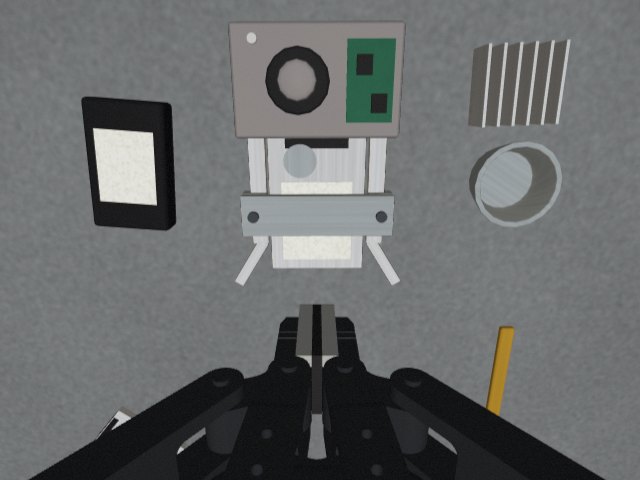

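The picture shows the drive home in the dock, with the button cap at (296,79). I'll triangulate the cap with the earlier wrist view.

```bash
python3 -c "
from loc import *
W=dict(np.load('w13.npz'))
cv2.imwrite('pics/c13.png',cv2.resize(W['image'][15:145,225:410],(800,562),interpolation=cv2.INTER_CUBIC))
A=dict(np.load('w5.npz'));Bq=dict(np.load('w1.npz'))
M=lambda d:d['mtx']@np.c_[d['R'],np.array(d['t']).ravel()]
for d,p in((A,(569.5,330.5)),(Bq,(380+606/4,250+335/4))):
  X=cv2.triangulatePoints(M(d),M(W),np.array(p,float),np.array((296.,79.))).ravel();X=X[:3]/X[3];print(X.round(1),np.round(dock(X),1))
print(px(W,296,79).round(1))
print([np.round(dock(px(W,*q,24)),1) for q in((230,22),(404,22),(400,137),(237,137))])
"
```

```text
[538.4 229.2  44. ] [37.6 11.5]
[538.7 228.7  42.7] [37.3 11.2]
[538.3 229.3  44.1]
[array([71.4, 52.2]), array([ 70.9, -54. ]), array([  2.8, -55.9]), array([ 3.3, 52.6])]
```

View pics/c13.png

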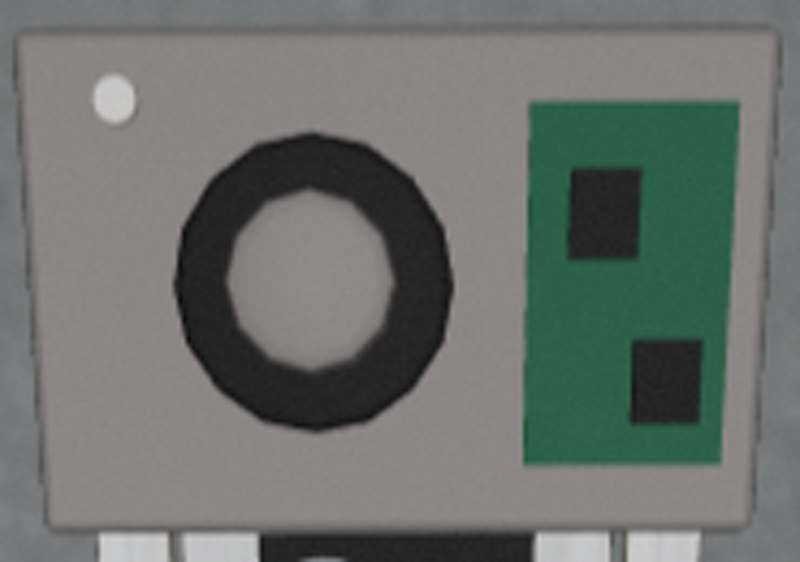

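>>> {"api": "send_rows", "payload": {
  "rows": [
    [0.0,0.03,-0.004,0.02,0,0,0],
    [0.0,0.03,-0.004,0.02,0,0,0],
    [0.0,0.03,-0.004,0.02,0,0,0],
    [0.0,0.008,0,0.02,0,0,0],
    [0.0,0,0,0,0,0,0]
  ]
}}

```text
time_s: 18.3
ee_pos: [539.5, 223.0, 75.0]
orientation: [-179.9, 0.3, 81.7]
force: [-0.3, 0.1, -0.9]
grip_width: 0.002
```

```bash
python3 -c "
from loc import *
go(37.5,11.3,60,82.2);rv(82.2)"
```

```text
pos [539.5 223.   75. ] dock [31.7  9.6] ori [-179.9    0.3   81.7] F [-0.3  0.1 -0.9] t 18.3
tool dx,dy,dz mm [ 5.8 -1.8 15. ] turn z rad -0.008
rotvec [-0.002  0.005 -0.008]
```

>>> {"api": "send_rows", "payload": {
  "rows": [
    [0.0,0.006,-0.002,0,-0.002,0.005,-0.008],
    [0.0,0,0,0.012,0,0,0],
    [0.0,0,0,0.012,0,0,0],
    [0.0,0,0,0,0,0,0]
  ]
}}

```text
time_s: 18.8
ee_pos: [540.0, 227.0, 51.4]
orientation: [179.8, -0.1, 82.1]
force: [0.2, 0.2, -0.6]
grip_width: -0.004
```

```bash
python3 -c "
from loc import *
go(37.5,11.3,44,82.2);rv(82.2);snap('wrist','w14')"
```

```text
pos [540.  227.   51.4] dock [35.7  9.7] ori [ 1.798e+02 -1.000e-01  8.210e+01] F [ 0.2  0.2 -0.6] t 18.8
tool dx,dy,dz mm [ 1.8 -1.6  7.4] turn z rad -0.002
rotvec [ 0.003 -0.001 -0.002]
```

View pics/w14.png

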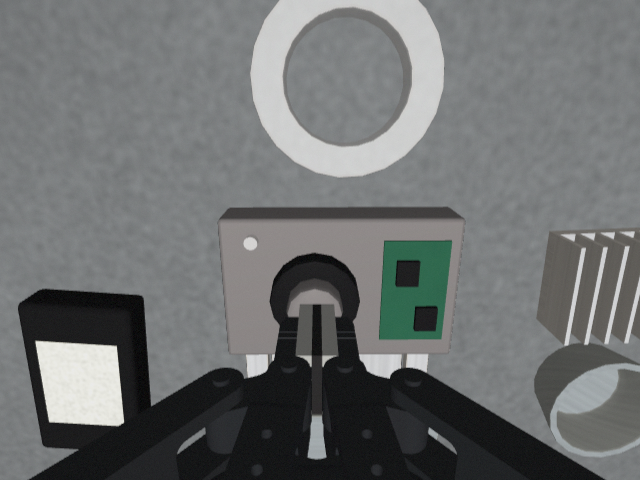

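>>> {"api": "send_rows", "payload": {
  "rows": [
    [0.0,0.002,-0.001,0,0,0,0],
    [0.0,0,0,0.003,0,0,0],
    [0.0,0,0,0.002,0,0,0]
  ]
}}

```text
time_s: 19.23
ee_pos: [540.5, 229.7, 47.9]
orientation: [179.7, -0.1, 82.1]
force: [0.2, 0.9, 0.5]
grip_width: 0.002
```

>>> {"api": "send_rows", "payload": {
  "rows": [
    [0.0,0,0,0.002,0,0,0],
    [0.0,0,0,0.002,0,0,0]
  ]
}}

```text
time_s: 19.48
ee_pos: [540.6, 229.8, 43.8]
orientation: [179.7, -0.1, 82.1]
force: [-0.6, -0.6, 2.3]
grip_width: 0.002
```

>>> {"api": "send_rows", "payload": {
  "rows": [
    [0.0,0,0,0.002,0,0,0],
    [0.0,0,0,0.002,0,0,0]
  ]
}}

```text
time_s: 19.73
ee_pos: [540.6, 229.8, 40.0]
orientation: [179.7, -0.1, 82.1]
force: [-3.2, -0.2, 10.2]
grip_width: 0.002
```

>>> {"api": "send_rows", "payload": {
  "rows": [
    [0.0,0,0,0.0015,0,0,0]
  ]
}}

```text
time_s: 19.85
ee_pos: [540.8, 229.8, 39.7]
orientation: [179.7, -0.1, 82.1]
force: [-11.0, -3.5, 21.4]
grip_width: -0.001
```

>>> {"api": "send_rows", "payload": {
  "rows": [
    [0.0,0,0,0.002,0,0,0]
  ]
}}

```text
time_s: 19.98
ee_pos: [540.9, 229.9, 39.6]
orientation: [179.7, -0.1, 82.1]
force: [-11.8, -4.5, 24.4]
grip_width: -0.002
```

>>> {"api": "send_rows", "payload": {
  "rows": [
    [0.0,0,0,0.002,0,0,0]
  ]
}}

```text
time_s: 20.1
ee_pos: [540.8, 229.8, 39.7]
orientation: [179.7, -0.1, 82.1]
force: [-11.9, -4.1, 23.0]
grip_width: -0.0
```

```bash
python3 -c "
from loc import *
W=dict(np.load('w13.npz'))
for q in((272,80),(296,53),(296,106),(321,80),(296,79),(287,79),(306,79),(296,70),(296,90),(245,80),(296,120)): p=px(W,*q);print(q,p.round(1),np.round(dock(p),1))
S=snap('scene','s15')
print(proj(S,[538,229,40]));c=proj(S,[538,229,40]).astype(int)
cv2.imwrite('pics/c15.png',cv2.resize(S['image'][c[1]-50:c[1]+40,c[0]-60:c[0]+60],(800,600),interpolation=cv2.INTER_CUBIC))
"
```

```text
(272, 80) [523.3 231.4  34.6] [37.8 26.8]
(296, 53) [540.2 244.1  35.1] [52.7 11.8]
(296, 106) [535.5 214.4  34.5] [22.6 12.4]
(321, 80) [553.  227.2  33.6] [37.7 -3.2]
(296, 79) [538.3 229.3  44.1] [37.7 11.6]
(287, 79) [533.1 230.   44.8] [37.7 16.9]
(306, 79) [544.1 228.4  45. ] [37.7  5.7]
(296, 70) [539.1 234.   45.1] [42.5 11.5]
(296, 90) [537.3 223.3  43.1] [31.7 11.8]
(245, 80) [504.8 234.7  21.4] [38.6 45.5]
(296, 120) [533.5 205.8  22. ] [13.9 13.2]
[436.65906113 247.24279623]
```

View pics/c15.png

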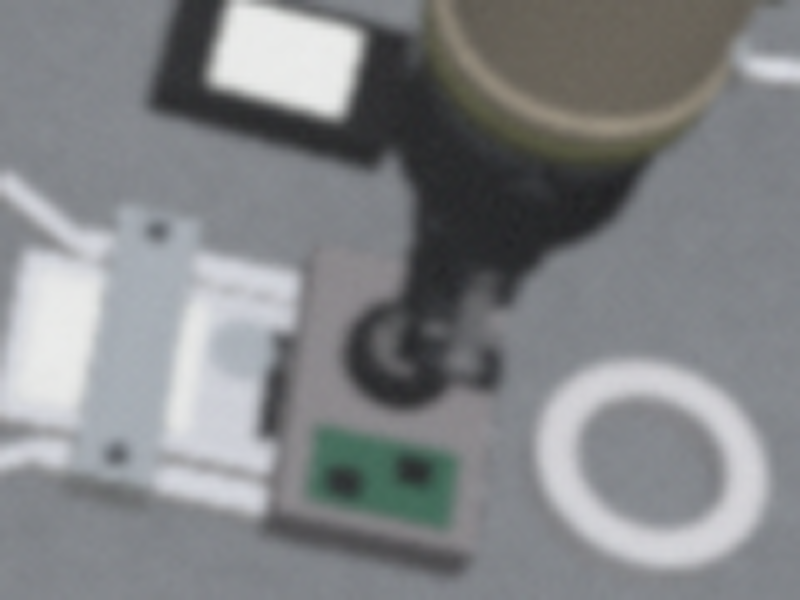

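The depth image reads the block about 2 mm low. With that corrected, the cap was at about 46 mm and the ring is at about 36.5 mm. The press stopped firmly at 39.7 mm, about 6 mm down and above the ring, so the button is fully down. Now I'll let it go.

>>> {"api": "send_rows", "payload": {
  "rows": [
    [0.0,0,0,-0.005,0,0,0],
    [0.0,0,0,-0.01,0,0,0],
    [0.0,0,0,-0.04,0,0,0],
    [0.0,0,0,-0.05,0,0,0],
    [0.0,-0.04,0,-0.04,0,0,0],
    [0.0,-0.05,0,0,0,0,0],
    [0.0,0,0,0,0,0,0],
    [0.0,0,0,0,0,0,0]
  ]
}}

```text
time_s: 21.15
ee_pos: [528.2, 138.6, 191.2]
orientation: [179.5, -0.1, 82.2]
force: [0.4, -0.9, 0.4]
grip_width: -0.003
```

```bash
python3 -c "
from loc import *
go(38,11,100,82.2);W=snap('wrist','w16');snap('top','t16')
X=[538.4,229.2,46];q=proj(W,X);print(q,px(W,*q).round(1))"
```

```text
pos [528.2 138.6 191.2] dock [-53.4   9.3] ori [ 1.795e+02 -1.000e-01  8.220e+01] F [ 0.4 -0.9  0.4] t 21.15
tool dx,dy,dz mm [91.4 -1.8 91.2] turn z rad -0.001
[312.64921293  94.29632057] [538.4 229.2  44.2]
```

View pics/w16.png

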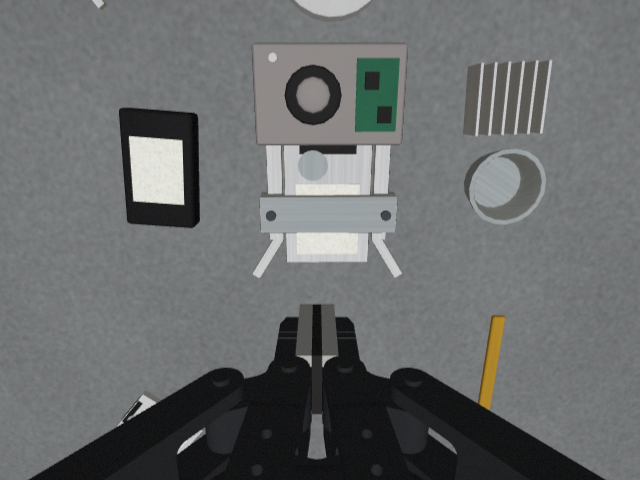

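View pics/t16.png

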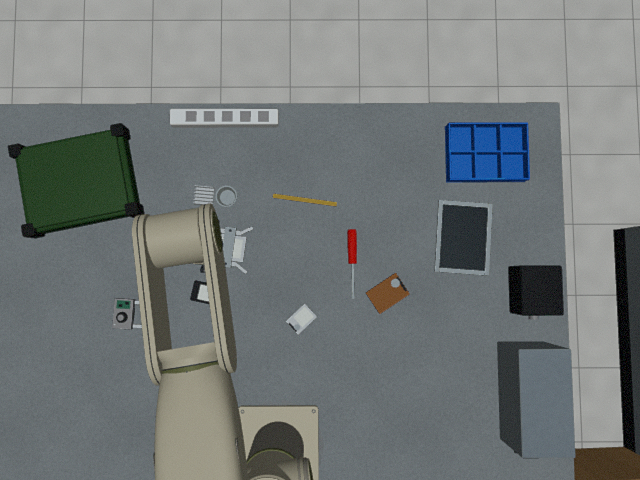

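```bash
python3 -c "
from loc import *
W=dict(np.load('w16.npz'))
cv2.imwrite('pics/c16.png',cv2.resize(W['image'][130:290,240:410],(638,600),interpolation=cv2.INTER_CUBIC))
for n,q,z in(('tailL',(288,263),9.5),('tailR',(367,262.5),9.5),('brgfront',(261,233),20.5),('brgfrontR',(396,233),20.5),('blk',(257,143),24),('blkR',(404,144),24)): print(n,np.round(dock(px(W,*q,z)),1))"
```

```text
tailL [-97.7  33.4]
tailR [-97.7 -34.8]
brgfront [-67.2  53.9]
brgfrontR [-67.7 -55.8]
blk [ 4.3 53.2]
blkR [  3.2 -56.8]
```

View pics/c16.png

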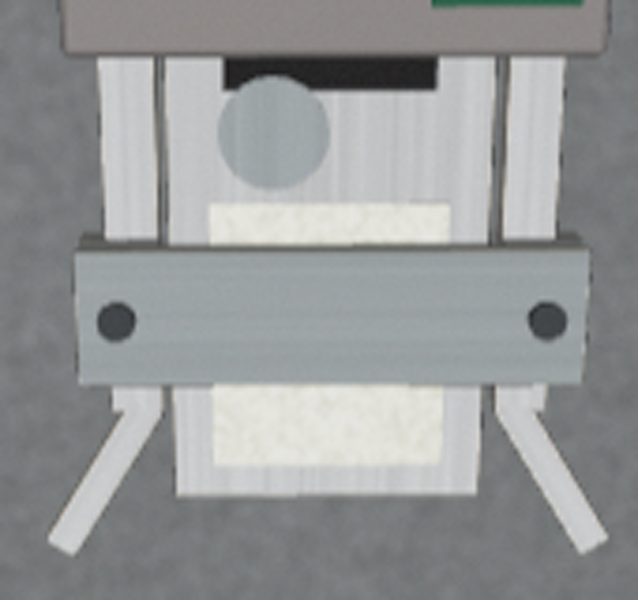

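The tail is 30.3 mm outside the bridge against the 30 mm wanted, and it's square. The button has sprung back up to 44.2 mm, the same as before the press. I'm handing in.

```bash
python3 -c "
from plant import manip
print(manip.job_done())"
```

```text
the job is handed in; nothing more can be done
None
```

The drive is home in the larger dock, and the button was pressed all the way down and let go. I handed the job in at about 21 s of the 64 s allowed.

**What I did:** I squared the larger silver drive to the dock with a two-finger push on its long side. I then pushed it by its tail, flat on the bench and nose first, under the bridge to the end block. After backing off I pressed the button with the shut fingers.

**Drive:** The push stopped firmly at about 12 N. In the last picture the tail stands 30.3 mm outside the bridge against the 30 mm expected, and the nose was flush with the end block when the push stopped.

**Button:** It stopped firmly about 6 mm down, at about 24 N, with some sideways force as well (about 12 N). After release the cap reads 44.2 mm, the same as before the press.

**Other things on the bench:** Those I could see in the last views look unmoved. The arm hid the tape and part of the battery in the last top view, but the wrist camera shows the battery and the near edge of the tape.

**Disagreements:** The scene camera read about 3–5 mm off from the other two, so I did not use it for positions. The wrist depth read about 2 mm low.

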